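Stand the toppled tasting-card stands back up

TASK

The two card stands that lie on their backs have been knocked over: stand each one back up on its stone foot, where it is, by pushing the upright-pointing foot over, away from its panel, with the fingertips. Push only: do not pick up, carry or shove the stands along. Leave the third stand, the glasses and everything else where they are.

Things in the scene. Friction and masses are not known exactly. Their poses are not given: they have to be found in the camera images.
- large_stand: Larger toppled card stand, an L lying on its back: dark wood panel flat on the table, paper card up (120 wide, 140 long, 8 thick, mm), pale stone foot sticking up like a wall (110 wide, 90 high, 14 thick). Origin: middle of the heel, the L's outer corner edge, on the table. As it lies: z up; x level, away from the panel. Panel x -140..-14 mm, foot x -14..0, z 0..90.
- large_foot_end (a point): Middle of the free end of that foot, 90 mm from the heel (body x -7, z 90 mm). Pushed here along body x it goes over and down, the stand pivots on its heel edge about body +y and, past some 30 degrees, falls upright by itself (stone is heavy: 0.37 to 0.60 kg in all). Upright, body -x points up and body z forward along the foot.
- small_stand: Smaller toppled card stand, an L lying on its back: dark wood panel flat on the table, paper card up (85 wide, 110 long, 8 thick, mm), pale stone foot sticking up like a wall (80 wide, 70 high, 14 thick). Origin: middle of the heel, the L's outer corner edge, on the table. As it lies: z up; x level, away from the panel. Panel x -110..-14 mm, foot x -14..0, z 0..70.
- small_foot_end (a point): Middle of the free end of that foot, 70 mm from the heel (body x -7, z 70 mm). Pushed here along body x it goes over and down, the stand pivots on its heel edge about body +y and, past some 30 degrees, falls upright by itself (stone is heavy: 0.21 to 0.34 kg in all). Upright, body -x points up and body z forward along the foot.
- upright_stand: A third card stand, of the small size, already standing upright on its foot beyond the others; leave alone. Origin at the middle of its heel on the table, z up, x forward along its foot (foot x = 0 to 70 mm, panel 110 mm high at x = 0 to 8 mm, 85 mm wide).
- tumbler_mid: Glass tumbler, 68 mm across, 85 mm tall, standing between and a little beyond the toppled stands; origin at the centre of its underside, z up.
- tumbler_left: Another such tumbler, 68 mm across, 85 mm tall, on the robot's left; origin at the centre of its underside, z up.
- stopper: Dark steel bottle stopper, a plain cylinder standing on end, 24 mm across, 45 mm tall, between the two fallen panels on the robot's side; origin at the centre of its underside, z up.
- half_bottle: Green half bottle, 58 mm across, 235 mm tall, standing at the back, left of the middle; origin at the centre of its underside, z up.
- olive_jar: Amber jar with a lid, 70 mm across, 90 mm tall, on the robot's right; origin at the centre of its underside, z up.
- bowl: White bowl, 120 mm across, 45 mm tall, at the back in the middle; origin at the centre of its underside, z up.
There are look-alikes about, which are no part of the job. What is shaped like the large_stand but orange or turquoise is not meant.

How it is judged:
At the end, for the whole second after the job is handed in: Both stands stand upright on their feet (within about 6 degrees), at rest on the table, each heel within 40 mm of where it lay; the third stand is still upright (angle between each of large_stand, small_stand's own x axis and vertical above 3.04 rad and height (world z) of each of large_stand, small_stand below 0.006 m and distance of each of large_stand, small_stand from where it was at the start of the episode below 0.04 m and linear speed of each of large_stand, small_stand below 0.02 m/s and angular speed of each of large_stand, small_stand below 0.1 rad/s and angle between upright_stand's own z axis and vertical below 0.1 rad); the robot touches nothing.
It fails at once if a toppled stand is lifted: its heel leaves the table by more than 20 mm (height (world z) of any of large_stand, small_stand above 0.02 m).
It fails at once if a toppled stand is carried or shoved along: its heel gets more than 60 mm from where it lay (distance of any of large_stand, small_stand from where it was at the start of the episode above 0.06 m).
It fails at once if another thing on the table is shifted by more than 25 mm (distance of any of upright_stand, tumbler_mid, tumbler_left, stopper, half_bottle, olive_jar, bowl from where it was at the start of the episode above 0.025 m).
It fails at once if another thing on the table is tipped by more than about 30 degrees (angle between any of upright_stand, tumbler_mid, tumbler_left, stopper, half_bottle, olive_jar, bowl's own z axis and vertical above 0.5 rad).
It also fails if it takes over 51 s, if anything falls off the work surface, if the arm or the gripper's body presses on something with over 40 N, if the wrist force passes 120 N, or if a joint passes its speed limit or range.

ROBOT

A 6-joint arm with a two-finger parallel gripper is mounted at the origin on the work surface. World frame = base frame: x ahead of the robot, y to its left, z up, the work surface at z = 0. Lengths are in m, angles in rad, forces in N, time in s.
With the tool pointing down it reaches from about 0.35 to 1 m from the base axis. Payload 7.1 kg.
Tool frame: the origin (TCP) lies between the finger pads; the fingertips stand 19 mm ahead of it and the grasp point (between the pads) is the TCP; z points along the fingers, x is the direction in which the jaws open and shut, and the axes are right-handed (so a half turn about z gives the same grasp; the last joint's range is limited). The gripper opens to 85 mm and grips with 20 to 120 N. Pads are 22 mm wide; open, the fingers measure 114 mm over their backs; the gripper's body (76 mm by 85 mm) begins 54 mm behind the grasp point. The pads swing forward as they close: fully open they stand 13 mm farther back than shut.
Start: joints at [-0.019, 0.423, 1.63, -0, 1.089, -0.019], TCP at [0.625, 0, 0.25] pointing down, gripper open.
Joint ranges: [-3, 3], [-0.9, 2.11], [0.09, 2.58], [-1.31, 4.45], [0.11, 2.69], [-2.54, 2.54]. Speed limits (rad/s): [2.39, 2.39, 3.01, 3.14, 3.14, 3.14].

INTERFACE

Orientations are given as a unit quaternion [x, y, z, w].
In Python, from rig import read_state, cams, finish_job, finder gives the robot as it stands.
- The arm moves only by the tool apply_moves, never from a script. Its argument "steps" is a list that holds one entry, the list of rows, each a list of 7 numbers: the shift along the tool's x, y, z in cm, then the turn, a rotation vector about the tool's x, y, z in rad, then the gripper command: -1 is fully open, 1 is shut, values between are in proportion. In form: [[[dx, dy, dz, rx, ry, rz, jaw], ...]]. A call has exactly 10 rows; each row is the pose to reach, as a shift and turn from the pose measured when the call began, along the tool's axes at that moment; what a row does not reach only later rows make up. A row lasts 1/10 s, in which the tool goes at most 50 mm and 8.59 degrees, less where a joint would pass 70% of its speed; a pose out of reach is approached as far as the arm can. A call with a gripper value outside its range is refused whole. The fingers move at their own pace and stop on an object; the grip force is fixed at half the most. Time passes only in rows, so rows that repeat a pose let the fingers close, or fill a call up. It gives the time, the measured TCP pose, the force and the opening at its end, in the units of the state.
- read_state(): the state, without advancing time (a new reading comes with each control period).
- cams.read_camera(name): name is "scene" or "side" or "wrist"; returns the picture (420x560x3 uint8, red, green, blue); there is no depth.
- cams.camera_info(name): a dict with "mtx" (3x3 intrinsics, pixels), "R" (3x3) and "t" (3): a world point X has camera coordinates R X + t. Camera axes: x right, y down, z forward; pixel columns grow to the right and rows downward; lengths in m; the calibration is good to about 2 mm. The wrist camera is an equidistant fisheye: a pixel r from the principal point sees the ray r / f radians off the axis. A picture is of the moment at which its call begins: read the wrist's pose just before it. camera_info takes no time and is no camera call; for the wrist camera it gives the pose at the moment of the call.
- finish_job(): hands the job in, once; it reports no verdict.
Trained networks look in the newest picture that a camera, given by its name, has taken for a name from the list of things; names that differ only in an ending like _2 or _b are one class to them, and where a whole thing is asked for, a point or a joint stands for the part that bears it (a point fixed in the world has none). Each returns a list of dicts, best first, with "conf" (0 to 1); they miss things now and then, are a little off and sometimes report something else, mostly with a low value. They report only what shows in the picture. A call takes as long as a camera call. They do not tell look-alikes from the thing itself.
- finder.masks_of(camera, thing): "region" (420x560 bool, what is visible of it) and "rect" ([left, top, width, height] in pixels, round what is visible of it).
The state is a dict: "clock": time; "qpos": joint angles; "joint_velocities": joint speeds; "effort": joint torques, N m; "tool_pos": TCP position; "tool_rot": TCP orientation; "contact_force": force on the tool from outside, world axes, zero at the start; "moment": the same for the moment, N m; "width": finger opening in m.
Only numpy, scipy, OpenCV 4.12 (cv2) and the standard library are available. Lean on these libraries where they do the work, as an engineer would, in place of code of your own. Each camera call takes 0.05 s, during which the arm holds its last target.

## Working session

There is one attempt and no reset: what is moved stays moved. The work goes in short steps, Python scripts to look and compute and a tool call to move; the robot and the scene stay as the last step left them, time stands still between calls to the robot, and variables do not carry over. Pictures are saved under pics/ and viewed, and the job is handed in when it is done.

Besides the shell and the picture viewer there is one more tool, called after ">>>" as name(argument=value, ...), one argument or row to a line, values as JSON. apply_moves: Moves the arm, as the interface text tells. Its arguments: {"type":"object","properties":{"steps":{"type":"array"}},"required":["steps"]}

```bash
mkdir -p pics; ls; python3 - <<'E'
from rig import read_state,cams,finder
import cv2
s=read_state();print(s['clock'],s['tool_pos'],s['tool_rot'],s['width'])
for n in ['scene','side']:
    im=cams.read_camera(n);cv2.imwrite(f'pics/{n}0.png',cv2.cvtColor(im,cv2.COLOR_RGB2BGR))
    i=cams.camera_info(n);print(n,i['mtx'],i['R'],i['t'])
E
```

```text
pics
0.0 [6.24464516e-01 5.03074078e-05 2.49533730e-01] [ 9.99999696e-01  1.03684457e-05 -7.79300130e-04  2.07660871e-06] 0.08541383313890363
scene [[505.85657216   0.         280.81803766]
 [  0.         505.85657216 215.37947011]
 [  0.           0.           1.        ]] [[ 7.73257489e-01  6.34091811e-01  6.55734324e-04]
 [ 4.92398914e-01 -5.99814693e-01 -6.30686644e-01]
 [-3.99519917e-01  4.88006054e-01 -7.76037323e-01]] [-0.39079719 -0.21630144  1.67094811]
side [[379.46816113   0.         285.55927814]
 [  0.         379.46816113 212.54833231]
 [  0.           0.           1.        ]] [[-0.91743055 -0.39777458  0.00982647]
 [-0.22054393  0.48779874 -0.84463765]
 [ 0.33118205 -0.77706356 -0.53524824]] [0.47611    0.20830915 0.92274506]
```

View pics/scene0.png

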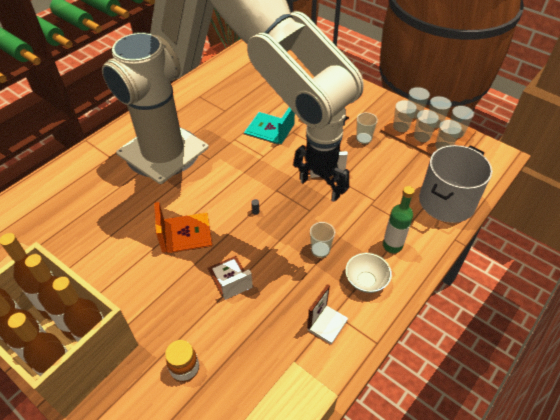

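View pics/side0.png

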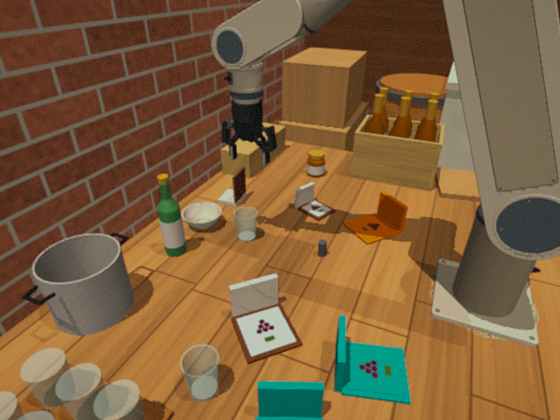

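Scene: the small toppled stand is at (232,278), wood with a pale foot. The upright one is at (325,315), the tumblers at (321,240) and (366,127), and the stopper at (255,206). In the side view the large toppled stand is at (262,318) and the small one at (313,203). The orange and turquoise ones are look-alikes. I'll enlarge these and run the finder on them.

```bash
python3 - <<'E'
from rig import read_state,cams,finder
import cv2,numpy as np
a=cv2.imread('pics/scene0.png');b=cv2.imread('pics/side0.png')
c1=cv2.resize(a[245:315,190:270],(400,350),interpolation=cv2.INTER_CUBIC)
c2=cv2.resize(b[175:225,280:350],(400,286),interpolation=cv2.INTER_CUBIC)
c3=cv2.resize(b[265:365,220:310],(396,440),interpolation=cv2.INTER_CUBIC)
o=np.zeros((600,800,3),np.uint8);o[:350,:400]=c1;o[:286,400:]=c2;
cv2.imwrite('pics/cropA.png',o);
c3=cv2.resize(b[265:365,220:310],(540,600),interpolation=cv2.INTER_CUBIC)
cv2.imwrite('pics/cropB.png',c3)
w=cams.read_camera('wrist');cv2.imwrite('pics/wrist0.png',cv2.cvtColor(w,cv2.COLOR_RGB2BGR))
i=cams.camera_info('wrist');print(i)
for cam in ['side','scene','wrist']:
  cams.read_camera(cam)
  for t in ['large_stand','small_stand','upright_stand','tumbler_mid','stopper','half_bottle','bowl']:
    print(cam,t,[(d['rect'],round(float(d['conf']),2)) for d in finder.masks_of(cam,t)][:4])
E
```

```text
{'mtx': array([[325.1922621 ,   0.        , 275.2872858 ],
       [  0.        , 325.1922621 , 204.58258772],
       [  0.        ,   0.        ,   1.        ]]), 'R': array([[ 9.99998386e-01,  4.76384747e-04, -1.73207062e-03],
       [ 9.39292364e-04, -9.60549880e-01,  2.78106176e-01],
       [-1.53125468e-03, -2.78107355e-01, -9.60548778e-01]]), 't': array([-0.62452879, -0.03675761,  0.37807067])}
side large_stand [([230.6, 272.8, 71.2, 90.3], 0.9), ([333.7, 315.7, 78.3, 84.1], 0.88), ([252.7, 380.0, 69.6, 38.8], 0.79), ([344.6, 193.6, 59.9, 52.9], 0.59)]
side small_stand [([294.4, 180.0, 41.9, 44.0], 0.77)]
side upright_stand [([216.5, 169.2, 31.2, 38.2], 0.79)]
side tumbler_mid [([234.8, 208.5, 22.3, 34.3], 0.87)]
side stopper [([315.2, 241.5, 11.5, 18.4], 0.55)]
side half_bottle [([155.3, 172.6, 31.9, 85.6], 0.87), ([216.9, 169.2, 31.5, 37.6], 0.61)]
side bowl []
scene large_stand [([243.2, 108.9, 52.6, 35.6], 0.84), ([154.7, 203.3, 56.9, 49.7], 0.58), ([305.5, 152.3, 42.4, 23.6], 0.5), ([311.6, 220.4, 20.4, 40.8], 0.37)]
scene small_stand [([208.7, 258.4, 44.0, 40.4], 0.95), ([346.2, 250.5, 44.1, 42.0], 0.24)]
scene upright_stand [([306.6, 288.8, 38.9, 56.0], 0.97)]
scene tumbler_mid [([309.9, 222.2, 24.4, 39.2], 0.9), ([308.0, 150.8, 39.1, 26.8], 0.3)]
scene stopper [([252.5, 199.9, 4.9, 14.1], 0.64)]
scene half_bottle [([381.6, 187.2, 31.2, 64.5], 0.61), ([251.4, 198.0, 5.0, 16.8], 0.41)]
scene bowl [([347.7, 252.2, 45.1, 39.6], 0.66)]
wrist large_stand [([10.0, 247.5, 107.2, 97.8], 0.62), ([0.0, 0.0, 26.1, 23.5], 0.6)]
wrist small_stand [([174.3, 299.2, 66.4, 52.8], 0.74)]
wrist upright_stand []
wrist tumbler_mid [([253.8, 145.3, 76.0, 75.7], 0.75)]
wrist stopper [([83.2, 172.9, 29.8, 24.9], 0.81)]
wrist half_bottle []
wrist bowl [([380.5, 127.2, 89.9, 104.7], 0.72)]
```

View pics/cropA.png

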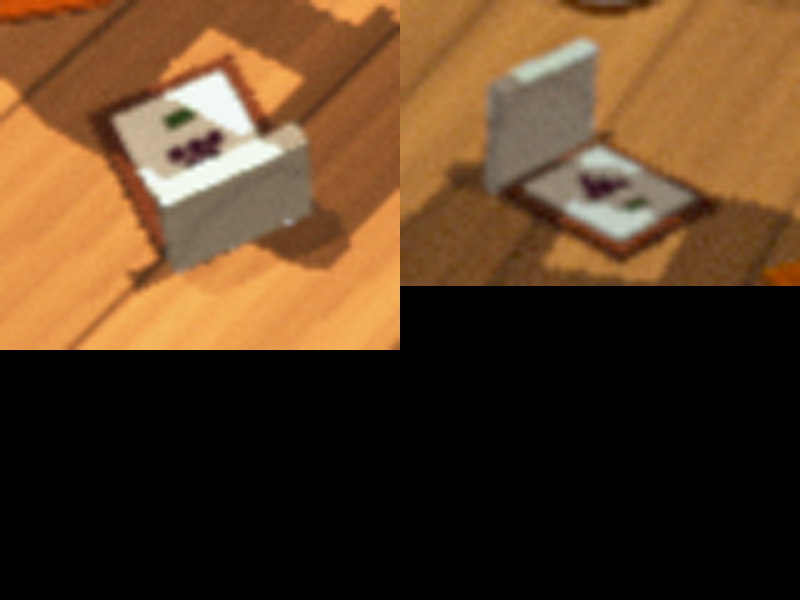

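View pics/cropB.png

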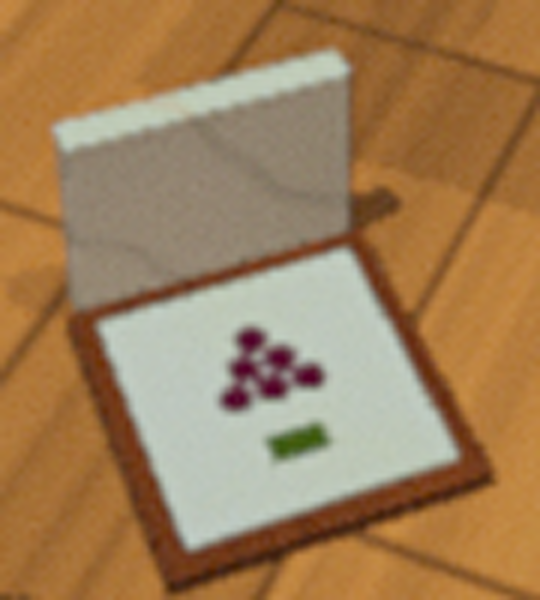

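View pics/wrist0.png

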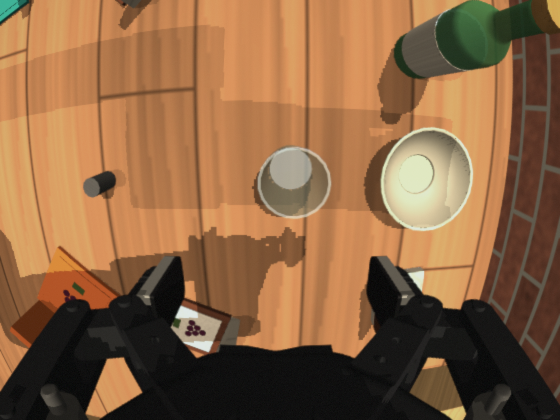

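```bash
cat > fit.py <<'E'
import numpy as np,cv2
from rig import cams
from scipy.optimize import least_squares
def proj(n,X):
    i=cams.camera_info(n);P=np.asarray(X)@i['R'].T+i['t'];return (P[:,:2]/P[:,2:])*i['mtx'][0,0]+i['mtx'][:2,2]
def W(p,B):
    c,s=np.cos(p[2]),np.sin(p[2]);B=np.asarray(B,float)/1000
    return np.c_[p[0]+c*B[:,0]-s*B[:,1],p[1]+s*B[:,0]+c*B[:,1],B[:,2]]
def fit(obs):
    def f(p): return np.concatenate([(proj(n,W(p,B))-np.array(px)).ravel() for n,B,px in obs])
    best=min((least_squares(f,[.6,0,a],loss='soft_l1') for a in np.arange(-3,3,.7)),key=lambda r:r.cost)
    return best.x,f(best.x).reshape(-1,2)
def world(n,u,v,z):
    i=cams.camera_info(n);m=i['mtx'];d=i['R'].T@np.array([(u-m[0,2])/m[0,0],(v-m[1,2])/m[1,1],1]);o=-i['R'].T@i['t']
    return o+d*(z-o[2])/d[2]
E
python3 - <<'E'
from fit import *
np.set_printoptions(precision=4,suppress=True)
L=np.array([[65,150],[350,72],[55,128],[335,50],[174,590],[492,483],[78,308],[350,232]])/6+[220,265]
BL=[[-14,55,90],[-14,-55,90],[0,55,90],[0,-55,90],[-140,60,0],[-140,-60,0],[-14,55,8],[-14,-55,8]]
p,r=fit([('side',BL,L)]);print(p,r)
S1=np.array([[178,270],[310,212],[165,205],[305,138],[95,115],[232,58]])/5+[190,245]
B1=[[0,-40,0],[0,40,0],[0,-40,70],[0,40,70],[-110,-42.5,8],[-110,42.5,8]]
S2=np.array([[112,82],[197,48],[90,80],[188,38],[315,205],[222,257]])/5.714+[280,175]
B2=[[-14,40,70],[-14,-40,70],[0,40,70],[0,-40,70],[-110,-42.5,4],[-110,42.5,0]]
q,r2=fit([('scene',B1,S1),('side',B2,S2)]);print(q,r2)
for n,P,B in [('large',p,[-7,0,90]),('small',q,[-7,0,70])]: print(n,W(P,[B]))
for n,r,h in [('tumbler_mid',[234.8,208.5,22.3,34.3],.034)]: pass
# rough positions by rect bottoms
for n,cam,(l,t,w,h) in [('tmid','scene',[310,222,24,39]),('stop','scene',[252.5,200,7,14]),('bottle','scene',[382,187,31,64.5]),('bowl','scene',[347.7,252,45,40]),('tleft','scene',[355,113,22,31]),('tmid','side',[235,208.5,22,34]),('stop','side',[317,241,11,17]),('bottle','side',[158,172,30,86]),('tleft','side',[183,347,36,52])]:
    print(n,cam,world(cam,l+w/2,t+h*.8,0))
E
```

```text
[ 0.4893  0.2522 -0.763 ] [[-0.2204 -0.1202]
 [ 0.0088 -0.3082]
 [-0.3351 -0.6834]
 [ 0.1994 -0.5243]
 [-0.4229  1.446 ]
 [ 0.872   0.2915]
 [ 0.0749  0.3049]
 [ 0.0212 -0.6655]]
[ 0.5606 -0.2418  5.8832] [[-0.8719  0.5536]
 [ 0.4282 -0.2115]
 [-0.6662 -0.5092]
 [ 0.2475  0.2606]
 [-1.7373 -1.1881]
 [-0.5715 -1.8144]
 [-1.852   0.8183]
 [ 0.0682 -1.0681]
 [-1.0537 -0.368 ]
 [-1.4083 -0.7461]
 [ 0.3443 -1.012 ]
 [-0.791   0.5776]]
large [[0.4843 0.2571 0.09  ]]
small [[ 0.5541 -0.2391  0.07  ]]
tmid scene [0.6536 0.0002 0.    ]
stop scene [ 0.4115 -0.002   0.    ]
bottle scene [0.79   0.1775 0.    ]
bowl scene [0.8121 0.0014 0.    ]
tleft scene [0.4871 0.4761 0.    ]
tmid side [0.6449 0.0061 0.    ]
stop side [ 0.4075 -0.0021  0.    ]
bottle side [0.8266 0.1156 0.    ]
tleft side [0.4873 0.474  0.    ]
```

Small and large targets are confirmed: pale foot, wood panel. First I'll move above the large stand's panel with tool y along the push direction and the jaws half shut, so there are two contact points.

>>> apply_moves(
  steps=[
    [[-2, -3.3, 0, 0, 0, -0.09, 0], [-4, -6.6, 0, 0, 0, -0.18, 0], [-6.2, -10.2, 0, 0, 0, -0.28, 0], [-8.4, -13.8, 0, 0, 0, -0.38, 0], [-10.6, -17.4, 0, 0, 0, -0.48, 0], [-12.8, -21, 0, 0, 0, -0.58, 0], [-15, -24.6, 0, 0, 0, -0.68, 0], [-16.8, -27.5, 0, 0, 0, -0.77, 0], [-17.9, -29.3, 0, 0, 0, -0.81, 0], [-17.9, -29.3, 0, 0, 0, -0.81, 0]],
  ],
)

```text
clock: 2.35
tool_pos: [0.4447, 0.295, 0.2505]
tool_rot: [0.918, 0.396, 0.0, -0.0]
contact_force: [0.5, 0.5, -0.2]
width: 0.0428
```

```bash
python3 - <<'E'
from rig import read_state,cams,finder
import cv2
s=read_state();print(s['clock'],s['tool_pos'],s['tool_rot'],s['width'],s['contact_force'])
for n in ['scene','wrist']:
    im=cams.read_camera(n);cv2.imwrite(f'pics/{n}1.png',cv2.cvtColor(im,cv2.COLOR_RGB2BGR))
i=cams.camera_info('wrist');print(i['R'],i['t'])
E
```

```text
2.35 [0.44473788 0.29495268 0.25048581] [ 9.18344386e-01  3.95782175e-01  1.19789040e-04 -2.10741837e-04] 0.042780332079536486 [ 0.53345019  0.46853632 -0.19493661]
[[ 6.88769469e-01  7.24980408e-01  1.63393567e-04]
 [ 6.96317251e-01 -6.61600677e-01  2.78256769e-01]
 [ 2.01838807e-01 -1.91540993e-01 -9.60506712e-01]] [-0.51954597 -0.15303564  0.34386204]
```

View pics/scene1.png

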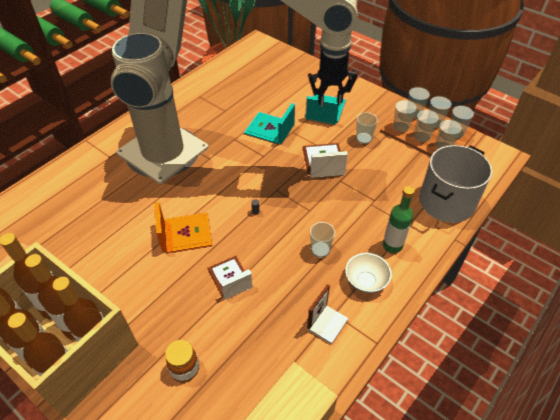

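View pics/wrist1.png

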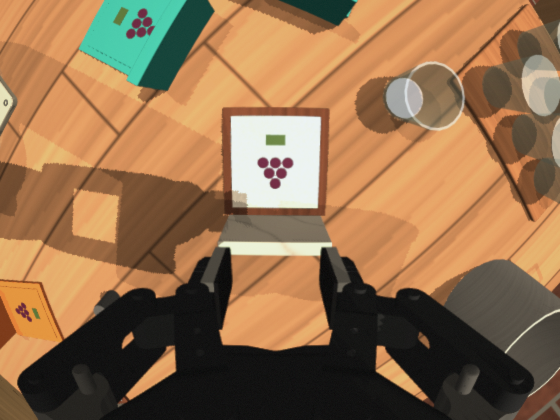

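Wrist: the panel is squarely aligned, at cols 222–329 and rows 108–215. The foot top edge is at rows 243–255, cols 217–332. Next I'll refit the large stand with this view added.

```bash
python3 - <<'E'
from fit import *
import cv2
np.set_printoptions(precision=4,suppress=True)
a=cv2.imread('pics/wrist1.png');cv2.imwrite('pics/w1c.png',cv2.resize(a[95:265,205:345],(560,680)[:2] if 0 else (490,595),interpolation=cv2.INTER_CUBIC))
p=[0.4893,0.2522,-0.763]
i=cams.camera_info('wrist')
def fe(X):
    P=X@i['R'].T+i['t'];r=np.hypot(P[:,0],P[:,1]);th=np.arctan2(r,P[:,2]);return P[:,:2]/r[:,None]*(th*i['mtx'][0,0])[:,None]+i['mtx'][:2,2]
B=[[-140,60,8],[-140,-60,8],[-14,55,90],[-14,-55,90],[0,55,90],[0,-55,90]]
o=np.array([[329,107],[222,108],[330,243],[221,243],[332,255],[217,255]])
print(fe(W(p,B)),'\n',o)
r=least_squares(lambda q:(fe(W(q,B))-o).ravel(),p,loss='soft_l1');print(r.x,r.fun.reshape(-1,2))
B1=[[0,-55,90],[0,55,90],[0,-55,0],[0,55,0]]
print(proj('scene',W(p,B1)),proj('scene',W(r.x,B1)))
b=cv2.imread('pics/scene1.png')
cv2.imwrite('pics/s1c.png',cv2.resize(b[135:190,295:355],(600,550),interpolation=cv2.INTER_CUBIC))
E
```

```text
[[329.774  104.822 ]
 [222.132  104.4367]
 [333.6508 238.9248]
 [217.6591 238.5973]
 [332.6824 252.333 ]
 [218.5238 252.0198]] 
 [[329 107]
 [222 108]
 [330 243]
 [221 243]
 [332 255]
 [217 255]]
[ 0.4914  0.2492 -0.7618] [[-0.0296  0.9031]
 [-0.5891 -0.3035]
 [ 2.6873 -0.6428]
 [-3.8415 -0.8587]
 [-0.2614  0.6483]
 [ 1.0609  0.4365]]
[[311.6564 156.2229]
 [347.5214 153.1638]
 [310.2868 176.8241]
 [344.5961 173.79  ]] [[311.6245 157.0905]
 [347.5356 153.9916]
 [310.2542 177.684 ]
 [344.6055 174.6108]]
```

View pics/w1c.png

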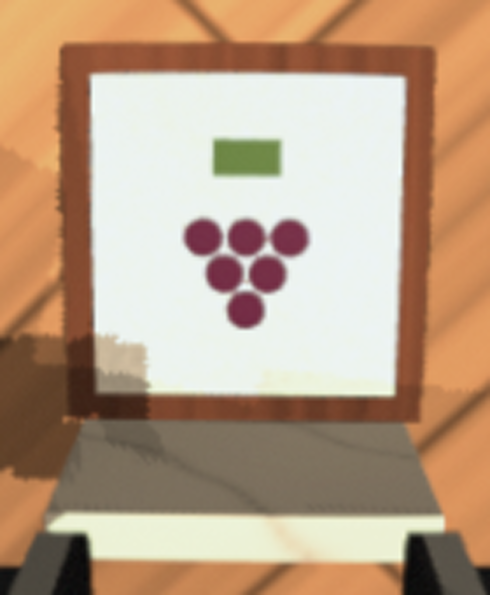

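View pics/s1c.png

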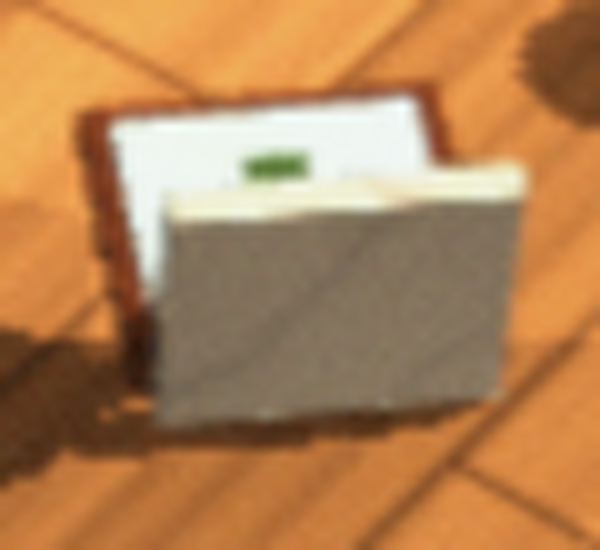

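>>> apply_moves(
  steps=[
    [[0, 0, 1.5, 0, 0, 0, 0], [0, 0, 4, 0, 0, 0, 0], [0, 0, 6.5, 0, 0, 0, 0], [0, 0, 9, 0, 0, 0, 0], [0, 0, 11.5, 0, 0, 0, 0], [0, 0, 13.5, 0, 0, 0, 0], [0, 0, 15, 0, 0, 0, 0], [0, 0, 15.8, 0, 0, 0, 0], [0, 0, 15.8, 0, 0, 0, 0], [0, 0, 15.8, 0, 0, 0, 0]],
  ],
)

```text
clock: 3.45
tool_pos: [0.4466, 0.2929, 0.0928]
tool_rot: [0.919, 0.394, 0.0, 0.0]
contact_force: [0.2, 0.1, 0.6]
width: 0.043
```

```bash
python3 - <<'E'
from rig import read_state,cams,finder
import cv2,numpy as np
s=read_state();print(s['clock'],s['tool_pos'],s['width'],s['contact_force'])
a=cams.read_camera('scene')[80:200,270:390];b=cams.read_camera('side')[200:400,180:340]
o=np.hstack([cv2.resize(a,(440,440)),cv2.resize(b,(352,440))])
cv2.imwrite('pics/d2.png',cv2.cvtColor(o,cv2.COLOR_RGB2BGR))
E
```

```text
3.45 [0.44661177 0.29287604 0.09281158] 0.042956996388464536 [0.18460174 0.10100239 0.56512237]
```

View pics/d2.png

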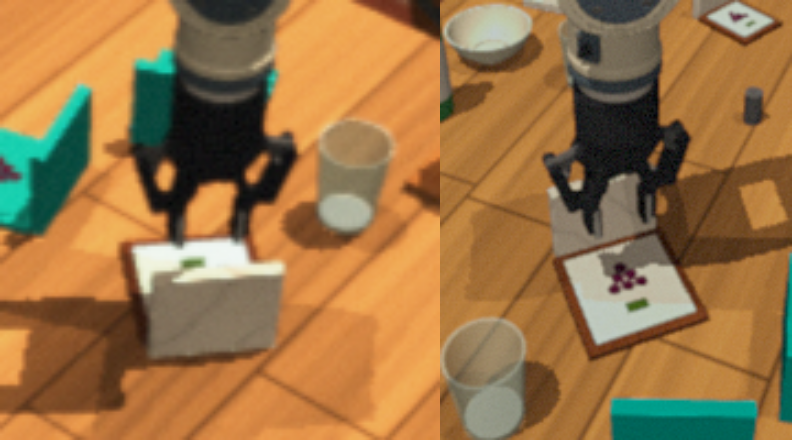

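The fingers are behind the foot, inside the L. I'll push to first contact plus a bit, then check.

>>> apply_moves(
  steps=[
    [[0, 1, 0, 0, 0, 0, 0], [0, 2, 0, 0, 0, 0, 0], [0, 2.8, 0, 0, 0, 0, 0], [0, 3.3, 0, 0, 0, 0, 0], [0, 3.7, 0, 0, 0, 0, 0], [0, 4.1, 0, 0, 0, 0, 0], [0, 4.5, 0, 0, 0, 0, 0], [0, 4.9, 0, 0, 0, 0, 0], [0, 5.3, 0, 0, 0, 0, 0], [0, 5.7, 0, 0, 0, 0, 0]],
  ],
)

```text
clock: 4.55
tool_pos: [0.4881, 0.2537, 0.0932]
tool_rot: [0.919, 0.394, 0.001, 0.0]
contact_force: [-0.6, 0.6, 0.1]
width: 0.043
```

```bash
python3 - <<'E'
from rig import read_state,cams,finder
import cv2,numpy as np
s=read_state();print(s['clock'],s['tool_pos'],s['width'],s['contact_force'])
a=cams.read_camera('scene')[80:200,270:390];b=cams.read_camera('side')[200:400,180:340]
o=np.hstack([cv2.resize(a,(440,440)),cv2.resize(b,(352,440))])
cv2.imwrite('pics/d3.png',cv2.cvtColor(o,cv2.COLOR_RGB2BGR))
E
```

```text
4.55 [0.48809214 0.25374415 0.09321823] 0.04296925178167484 [-0.63911797  0.56778889  0.13122438]
```

View pics/d3.png

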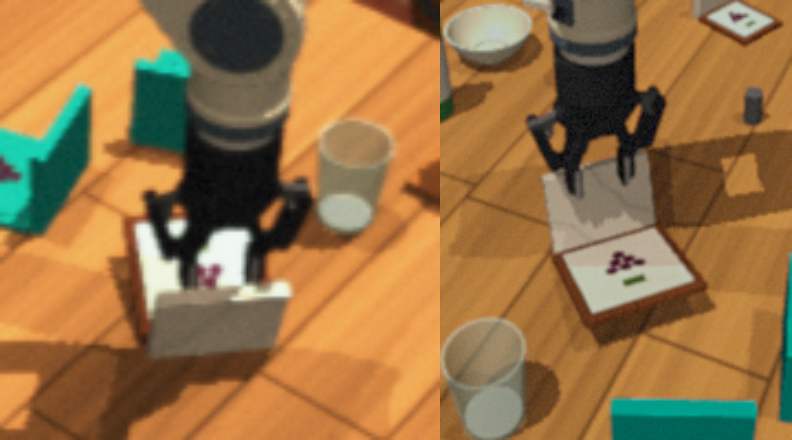

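It is tipping (panel lifted at the near end) about an unmoved heel. I'll continue to past the balance point, then hold.

>>> apply_moves(
  steps=[
    [[0, 0.5, 0, 0, 0, 0, 0], [0, 1, 0, 0, 0, 0, 0], [0, 1.5, 0, 0, 0, 0, 0], [0, 2, 0, 0, 0, 0, 0], [0, 2.5, 0, 0, 0, 0, 0], [0, 3, 0, 0, 0, 0, 0], [0, 3.4, 0, 0, 0, 0, 0], [0, 3.4, 0, 0, 0, 0, 0], [0, 3.4, 0, 0, 0, 0, 0], [0, 3.4, 0, 0, 0, 0, 0]],
  ],
)

```text
clock: 5.65
tool_pos: [0.5129, 0.2303, 0.0933]
tool_rot: [0.919, 0.394, 0.001, 0.0]
contact_force: [0.0, -0.9, 0.2]
width: 0.0427
```

```bash
python3 - <<'E'
from rig import read_state,cams,finder
import cv2,numpy as np
s=read_state();print(s['clock'],s['tool_pos'],s['width'],s['contact_force'])
a=cams.read_camera('scene')[80:200,270:390];b=cams.read_camera('side')[200:400,180:340]
o=np.hstack([cv2.resize(a,(440,440)),cv2.resize(b,(352,440))])
cv2.imwrite('pics/d4.png',cv2.cvtColor(o,cv2.COLOR_RGB2BGR))
E
```

```text
5.65 [0.51288786 0.23027872 0.09327264] 0.0426947699041027 [ 0.04686728 -0.87770206  0.228276  ]
```

View pics/d4.png

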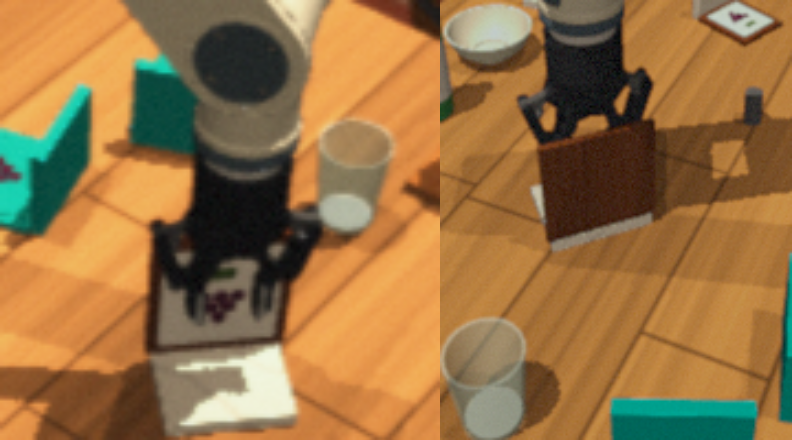

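The large stand is upright on its foot. I'll retreat forward slightly, away from the panel, then straight up.

>>> apply_moves(
  steps=[
    [[0, 0.7, 0, 0, 0, 0, 0], [0, 1.5, 0, 0, 0, 0, 0], [0, 2, -0.5, 0, 0, 0, 0], [0, 2, -2.5, 0, 0, 0, 0], [0, 2, -5, 0, 0, 0, 0], [0, 2, -8, 0, 0, 0, 0], [0, 2, -11, 0, 0, 0, 0], [0, 2, -14, 0, 0, 0, 0], [0, 2, -16, 0, 0, 0, 0], [0, 2, -17, 0, 0, 0, 0]],
  ],
)

```text
clock: 6.75
tool_pos: [0.5281, 0.2164, 0.2659]
tool_rot: [0.919, 0.394, 0.003, 0.0]
contact_force: [0.6, -0.1, -0.3]
width: 0.0432
```

```bash
python3 - <<'E'
from rig import read_state,cams,finder
import cv2,numpy as np
s=read_state();print(s['clock'],s['tool_pos'],s['tool_rot'],s['width'],s['contact_force'])
for n in ['scene','side']:
    im=cams.read_camera(n);cv2.imwrite(f'pics/{n}5.png',cv2.cvtColor(im,cv2.COLOR_RGB2BGR))
a=cv2.imread('pics/scene5.png')[80:200,270:390];b=cv2.imread('pics/side5.png')[200:400,180:340]
o=np.hstack([cv2.resize(a,(440,440)),cv2.resize(b,(352,440))])
cv2.imwrite('pics/d5.png',o)
E
```

```text
6.75 [0.52811669 0.21639387 0.26588693] [9.19196550e-01 3.93789303e-01 2.76951074e-03 1.27327197e-04] 0.043164011286030916 [ 0.645946   -0.11415388 -0.25020614]
```

View pics/d5.png

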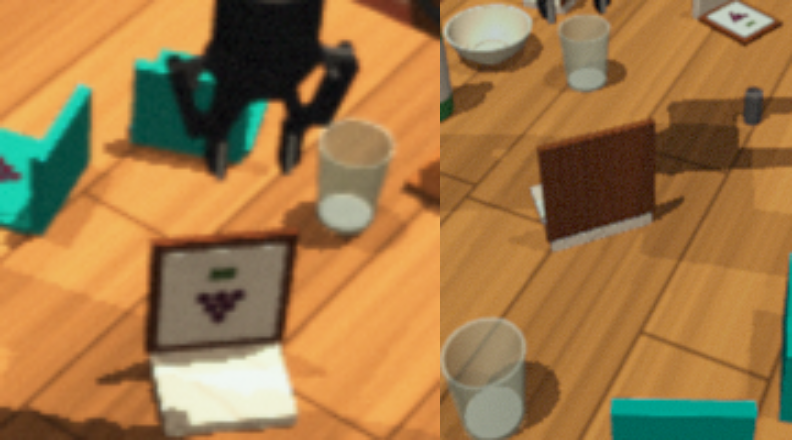

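>>> apply_moves(
  steps=[
    [[-2.3, 2, 0, 0, 0, -0.03, 0], [-6, 5.2, 0, 0, 0, -0.07, 0], [-9.8, 8.5, 0, 0, 0, -0.11, 0], [-13.6, 11.8, 0, 0, 0, -0.15, 0], [-17.4, 15.1, 0, 0, 0, -0.19, 0], [-21.2, 18.3, 0, 0, 0, -0.23, 0], [-25, 21.6, 0, 0, 0, -0.27, 0], [-28.8, 24.9, 0, 0, 0, -0.31, 0], [-31.8, 27.5, 0, 0, 0, -0.35, 0], [-33, 28.5, 0, 0, 0, -0.36, 0]],
  ],
)

```text
clock: 7.85
tool_pos: [0.5055, -0.2225, 0.2624]
tool_rot: [0.834, 0.551, 0.002, -0.0]
contact_force: [0.3, 0.7, 0.1]
width: 0.0425
```

```bash
python3 - <<'E'
from fit import *
from rig import read_state,cams,finder
import cv2
np.set_printoptions(precision=4,suppress=True)
cams.read_camera('scene') 
s=read_state();print(s['clock'],s['tool_pos'],s['tool_rot'],s['width'],s['contact_force'])
i=cams.camera_info('wrist');im=cams.read_camera('wrist');im=cv2.cvtColor(im,cv2.COLOR_RGB2BGR)
cv2.imwrite('pics/wrist6.png',im)
def fe(X):
    P=X@i['R'].T+i['t'];r=np.hypot(P[:,0],P[:,1]);th=np.arctan2(r,P[:,2]);return P[:,:2]/r[:,None]*(th*i['mtx'][0,0])[:,None]+i['mtx'][:2,2]
q=[.5606,-.2418,-.400]
B=[[-110,42.5,8],[-110,-42.5,8],[-14,40,70],[-14,-40,70],[0,40,70],[0,-40,70]]
P=fe(W(q,B));print(P)
c=np.round(P.mean(0)).astype(int);x0,y0=c-70;print(x0,y0)
cr=cv2.resize(im[y0:y0+140,x0:x0+140],(560,560),interpolation=cv2.INTER_CUBIC)
for u,v in (P-[x0,y0])*4+2: cv2.circle(cr,(int(u),int(v)),3,(255,0,0),1)
cv2.imwrite('pics/w6c.png',cr)
E
```

```text
7.9 [ 0.5055 -0.2231  0.2623] [0.8345 0.5511 0.0014 0.0001] 0.042535981509077864 [ 0.1213 -1.9304 -0.7213]
[[315.3658 128.4919]
 [241.7386 128.6087]
 [318.0416 225.4399]
 [240.6926 225.7725]
 [317.502  237.9627]
 [241.2051 238.3189]]
209 127
```

View pics/w6c.png

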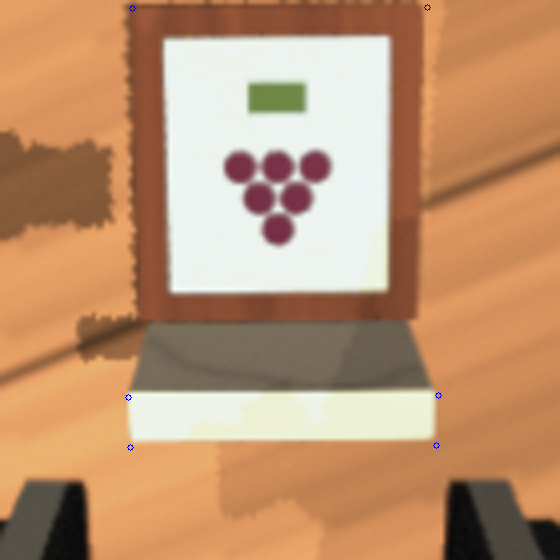

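The fit matches the wrist view within about 2 px. I'll shift 4 mm sideways and descend behind the small foot.

>>> apply_moves(
  steps=[
    [[0.2, 0, 1.5, 0, 0, 0, 0], [0.4, 0, 4, 0, 0, 0, 0], [0.4, 0, 7, 0, 0, 0, 0], [0.4, 0, 10, 0, 0, 0, 0], [0.4, 0, 13, 0, 0, 0, 0], [0.4, 0, 15.5, 0, 0, 0, 0], [0.4, 0, 17.3, 0, 0, 0, 0], [0.4, 0, 18.4, 0, 0, 0, 0], [0.4, 0, 18.8, 0, 0, 0, 0], [0.4, 0, 18.8, 0, 0, 0, 0]],
  ],
)

```text
clock: 8.95
tool_pos: [0.5074, -0.2166, 0.0739]
tool_rot: [0.835, 0.551, 0.001, -0.001]
contact_force: [-0.1, -0.6, -0.0]
width: 0.043
```

```bash
cat > look.py <<'E'
import sys
from rig import read_state,cams
import cv2,numpy as np
s=read_state();print(s['clock'],s['tool_pos'],s['width'],s['contact_force'])
a=cams.read_camera('scene')[200:320,180:300];b=cams.read_camera('side')[120:270,240:360]
o=np.hstack([cv2.resize(a,(440,440)),cv2.resize(b,(352,440))])
cv2.imwrite(sys.argv[1],cv2.cvtColor(o,cv2.COLOR_RGB2BGR))
E
python3 look.py pics/d7.png
```

```text
8.95 [ 0.50743236 -0.21656497  0.07392847] 0.043047661673410224 [-0.14191719 -0.58018472 -0.00152542]
```

View pics/d7.png

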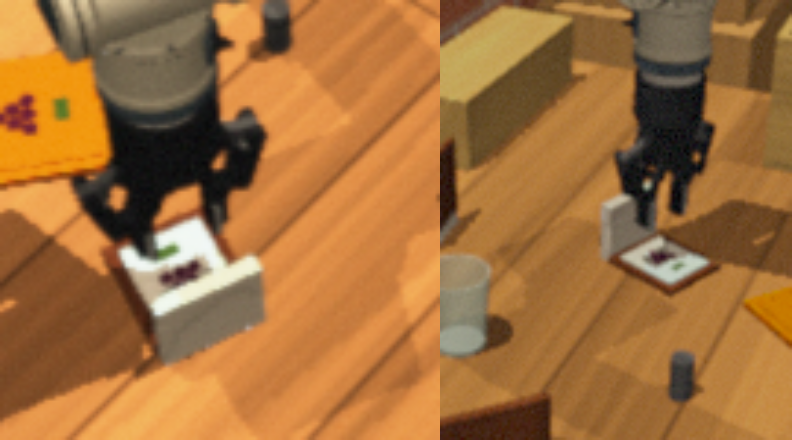

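>>> apply_moves(
  steps=[
    [[0, 1, 0, 0, 0, 0, 0], [0, 2, 0, 0, 0, 0, 0], [0, 2.7, 0, 0, 0, 0, 0], [0, 3.1, 0, 0, 0, 0, 0], [0, 3.5, 0, 0, 0, 0, 0], [0, 3.9, 0, 0, 0, 0, 0], [0, 4.3, 0, 0, 0, 0, 0], [0, 4.7, 0, 0, 0, 0, 0], [0, 5.0, 0, 0, 0, 0, 0], [0, 5.3, 0, 0, 0, 0, 0]],
  ],
)

```text
clock: 10.05
tool_pos: [0.557, -0.238, 0.075]
tool_rot: [0.835, 0.551, 0.002, 0.0]
contact_force: [-0.5, 0.3, 0.2]
width: 0.0426
```

```bash
python3 look.py pics/d8.png
```

```text
10.05 [ 0.55699709 -0.23804967  0.07504227] 0.04259249376450994 [-0.52464626  0.29992416  0.23756757]
```

View pics/d8.png

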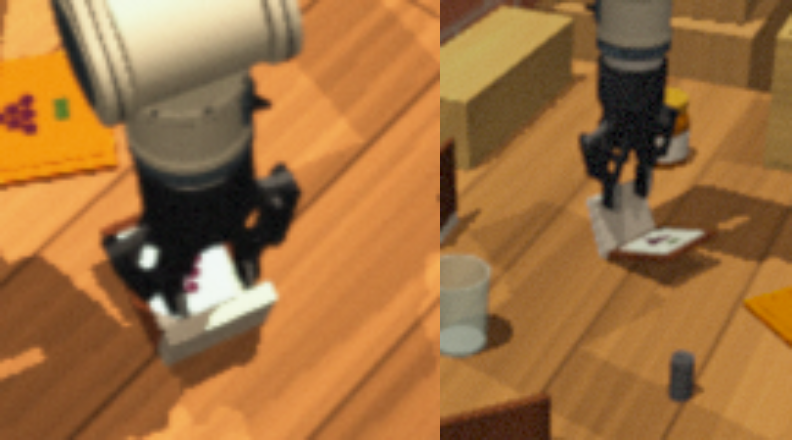

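It is tipping about its heel as intended, so I'll continue.

>>> apply_moves(
  steps=[
    [[0, 0.4, 0, 0, 0, 0, 0], [0, 0.8, 0, 0, 0, 0, 0], [0, 1.2, 0, 0, 0, 0, 0], [0, 1.6, 0, 0, 0, 0, 0], [0, 2, 0, 0, 0, 0, 0], [0, 2.4, 0, 0, 0, 0, 0], [0, 2.8, 0, 0, 0, 0, 0], [0, 3.1, 0, 0, 0, 0, 0], [0, 3.1, 0, 0, 0, 0, 0], [0, 3.1, 0, 0, 0, 0, 0]],
  ],
)

```text
clock: 11.15
tool_pos: [0.5856, -0.2503, 0.0751]
tool_rot: [0.835, 0.551, 0.002, 0.0]
contact_force: [-0.4, 0.6, 0.6]
width: 0.0426
```

```bash
python3 look.py pics/d9.png
```

```text
11.15 [ 0.58559118 -0.25026731  0.07509254] 0.04256745764362012 [-0.41307567  0.62174626  0.56394567]
```

View pics/d9.png

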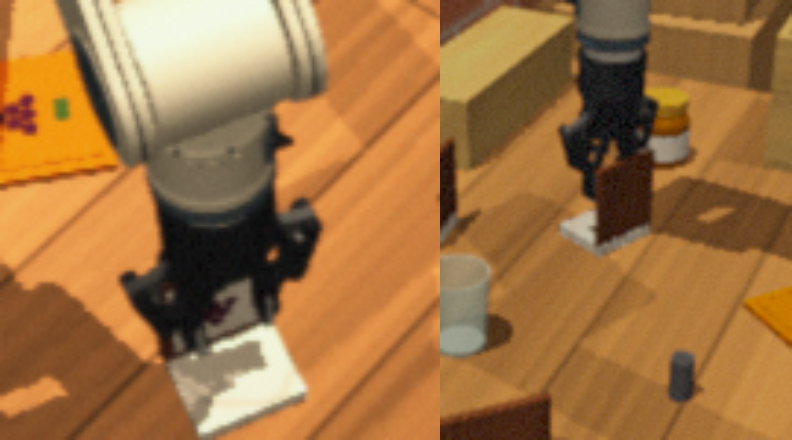

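The small stand is upright. I'll retreat forward a little, then up.

>>> apply_moves(
  steps=[
    [[0, 0.7, 0, 0, 0, 0, 0], [0, 1.4, 0, 0, 0, 0, 0], [0, 1.8, -0.5, 0, 0, 0, 0], [0, 1.8, -2.5, 0, 0, 0, 0], [0, 1.8, -5, 0, 0, 0, 0], [0, 1.8, -8, 0, 0, 0, 0], [0, 1.8, -11, 0, 0, 0, 0], [0, 1.8, -14, 0, 0, 0, 0], [0, 1.8, -17, 0, 0, 0, 0], [0, 1.8, -19, 0, 0, 0, 0]],
  ],
)

```text
clock: 12.25
tool_pos: [0.6024, -0.2581, 0.2683]
tool_rot: [0.835, 0.551, 0.003, 0.002]
contact_force: [0.8, -0.3, 0.1]
width: 0.043
```

```bash
python3 - <<'E'
from fit import *
from rig import read_state
s=read_state();print(s['clock'],s['tool_pos'],s['contact_force'])
out=[]
np.set_printoptions(precision=1,suppress=True)
for n in ['scene','side']:
    im=cv2.cvtColor(cams.read_camera(n),cv2.COLOR_RGB2BGR)
    for p,h,w,fw,f in [([.4908,.250,-.762],140,60,55,90),([.5606,-.2418,-.40],110,42.5,40,70)]:
        # predicted upright outline if heel did not move
        P=proj(n,W(p,[[0,w,h],[0,-w,h],[0,-fw,0],[f,-fw,0],[f,fw,0],[0,fw,0]]));
        for u,v in P: cv2.circle(im,(int(round(u)),int(round(v))),1,(255,0,255),-1)
    cv2.imwrite(f'pics/{n}10.png',im)
a=cv2.imread('pics/scene10.png');b=cv2.imread('pics/side10.png')
o=np.zeros((600,800,3),np.uint8)
for k,(im,x,y,d) in enumerate([(a,290,110,80),(a,200,240,80),(b,210,230,100),(b,270,150,80)]):
    o[(k//2)*300:(k//2)*300+300,(k%2)*400:(k%2)*400+300]=cv2.resize(im[y:y+d,x:x+d],(300,300),interpolation=cv2.INTER_CUBIC)
cv2.imwrite('pics/f10.png',o)
E
```

```text
12.25 [ 0.60235218 -0.25812429  0.26830434] [ 0.80133399 -0.33212934  0.10023161]
```

View pics/f10.png

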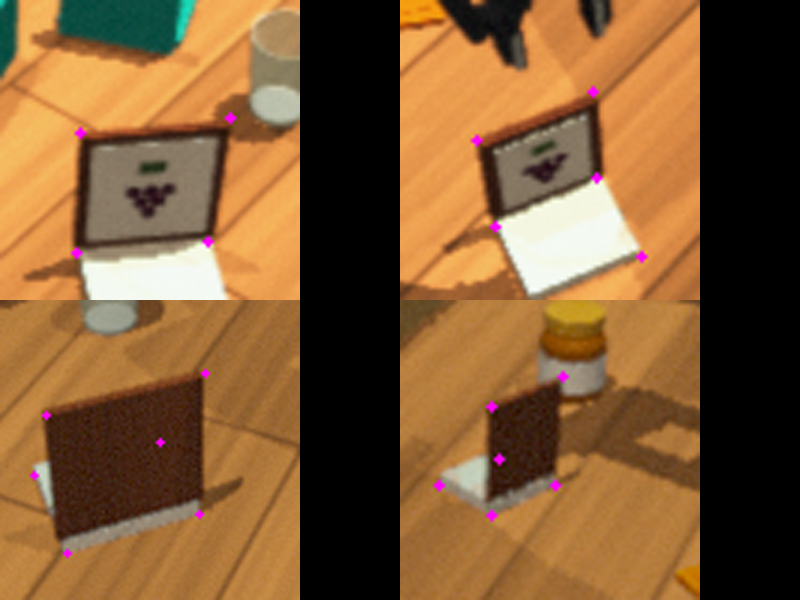

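View pics/scene10.png

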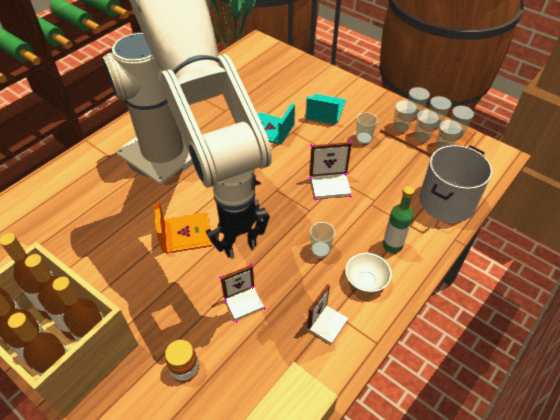

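Both stand upright and their outlines match the prediction for an unmoved heel. Everything else is where it was and the gripper is clear, so I'm handing in.

```bash
python3 -c "
from rig import finish_job
print(finish_job())"
```

```text
the job is handed in; nothing more can be done
None
```

I pushed both toppled stands back upright on their stone feet with the fingertips, and handed the job in at about 12.4 s of the 51 s allowed.

- **How they went over:** I pushed each foot near its free end until the stand passed its balance point and fell upright by itself. The force readings I took between pushes were about 1 N.
- **Last pictures:** The final scene and side views show both stands upright. Their corners lie within a few pixels (a few mm) of where they would be if the heels had not moved, and I measured no tilt beyond that overlay.
- **Rest of the table:** By eye, in the final scene picture, the third stand, tumblers, stopper, bottle, jar and bowl look unmoved. I did not re-measure their positions.
- **Gripper:** It was raised clear of everything, with the TCP at 0.27 m.

No checks failed. The first large-stand pose, from the side camera alone, was about 3–4 mm off the wrist-camera pose, so I used a value between the two. The hand-in gives no verdict.

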